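Nest three stick-handled cups with their handles fanned

ROBOT

A 6-joint arm with a two-finger parallel gripper is mounted at the origin on the work surface; the furniture and walls round the work are solid. World frame = base frame: x ahead of the robot, y to its left, z up, the work surface at z = 0. Lengths are in m, angles in rad, forces in N, time in s.
With the tool pointing down it reaches from about 0.325 to 0.9 m from the base axis. Payload 6.1 kg.
Tool frame: the origin (TCP) lies at the very end of the fingers, on their centre line; the grasp point (between the pads) lies 19 mm behind it; z points along the fingers, y is the line along which they close (so a half turn about z gives the same grasp; the last joint's range is limited). The gripper opens to 87 mm and grips with 3 to 60 N. Pads are 19 mm wide; open, the fingers measure 117 mm over their backs; the gripper's body (75 mm by 190 mm) begins 51 mm behind the grasp point.
Start: joints at [-1.288, 0.22, 1.526, -0, 1.395, -0.126], TCP at [0.248, -0.573, 0.223] pointing down, gripper open.
Joint ranges: [-2.98, 2.98], [-0.91, 2.08], [0.09, 2.57], [-1.24, 4.39], [0.2, 2.65], [-2.68, 2.68]. Speed limits (rad/s): [2.57, 2.57, 3.01, 3.14, 3.14, 3.14].

INTERFACE

Orientations are given as a unit quaternion [w, x, y, z].
In Python, from cell import r gives the robot as it stands.
- The arm moves only by the tool carry_out, never from a script. Its argument "steps" is one flat list of numbers, 7 for each row, row after row: the opening, from 0 (shut) to 1 (fully open), then the shift along the world's x, y, z normalised to -1 to 1, where 1 is 0.3 m, then the turn, a rotation vector about the world's x, y, z normalised to -1 to 1, where 1 is pi/4 rad. A call has 1 to 8 rows; each row is the pose to reach, as a shift and turn from the pose commanded when the call began; what a row does not reach only later rows make up. A row lasts 1/10 s, in which the tool goes at most 50 mm and 8.59 degrees, less where a joint would pass 70% of its speed; a pose out of reach is approached as far as the arm can. A call with a number of a shift or a turn outside -1 to 1 is refused whole. A call with a gripper value outside its range is refused whole. The fingers move at their own pace and stop on an object; "squeeze" is the grip in N (left out, the last holds). Time passes only in rows, so rows that repeat a pose let the fingers close. It gives the time, the measured TCP pose, the force, the opening and the grip force at its end, in the units of the state.
- r.observe(): the state, without advancing time (a new reading comes with each control period).
- r.grab_frame(name): name is "scene" or "top" or "wrist"; returns a dict with "frame" (480x640x3 uint8, red, green, blue), "z_map" (480x640 float32, m along the optical axis (not along the pixel's ray), 0 where there is no reading), "fovy" (degrees; the focal length in pixels is half the picture's height over the tangent of half this angle, whatever the lens; pixels are square), "cx", "cy" (the principal point, pixels), "rvec" (rotation vector, rad) and "tvec" (3), from world to camera coordinates, as OpenCV has them. Camera axes: x right, y down, z forward; pixel columns grow to the right and rows downward; lengths in m; the calibration is good to about 2 mm. A picture is of the moment at which its call begins.
- r.job_done(): hands the job in; it is judged then, once.
The state is a dict: "t": time; "joints": joint angles; "joint_velocities": joint speeds; "tau": joint torques, N m; "position": TCP position; "tcp_rot": TCP orientation; "wrist_force": force on the tool from outside, world axes, zero at the start; "moment": the same for the moment, N m; "opening": opening from 0.0 (shut) to 1.0 (fully open); "finger_force": force on a finger pad.
Only numpy, scipy, OpenCV 4.12 (cv2) and the standard library are available. Lean on these libraries where they do the work, as an engineer would, in place of code of your own. Each camera call takes 0.05 s, during which the arm holds its last target. There are 200 camera calls.

TASK

Clear up the three stick-handled cups: first push the white cup's handle round, away from the upright glue stick and without lifting the cup out, until it slips off the blue cup's handle and the white cup drops fully down into the blue one. Then lower (do not drop) the small terracotta cup fully into the white one with its handle fanned on further round the same way, so that the white handle ends between the other two and neighbouring handle ends have at least 2 cm of daylight between them. Leave the blue cup standing where it is, and leave the glue stick, sticky pad, mug and date stamp as they are.

Things in the scene. Friction and masses are not known exactly. Their poses are not given: they have to be found in the camera images.
- large_cup: blue large tapered cup, mm: outside 80 dia at foot, 104 at rim, 54 tall, wall 4, floor 5, about 450 g. Origin: centre of underside, z up; its stick handle points along its own -x. Stands loose on the desk.
- medium_cup: white medium tapered cup, mm: outside 66 dia at foot, 88 at rim, 60 tall, wall 4, floor 5, about 200 g. Origin: centre of underside, z up; its stick handle points along its own -x. Starts in the blue cup, tipped 0.1 rad, its handle on the blue handle. Pushed sideways at the grip it turns easily and, 0.35 rad round, drops home: foot on the blue cup's floor, rim 11 above its rim, 3 play.
- small_cup: terracotta small tapered cup, mm: outside 52 dia at foot, 73 at rim, 66 tall, wall 4, floor 5, about 120 g. Origin: centre of underside, z up; its stick handle points along its own -x. Starts on the desk. Home in the white cup its foot is on that cup's floor, its rim 11 above the white rim, with 3 play; needs its grip turned off the white grip.
- large_cup_tip (a point): point in the middle of the blue cup's handle, 120 mm from the cup's axis (end at 125). All three handles are alike: top level with the cup's rim; thin neck 18 wide, 8 thick from the rim to 68 mm from the axis, then a straight grip 22 wide, 21 tall, 68 to 125 mm from the axis
- medium_cup_tip (a point): the same point of the white cup's handle (120 mm from its axis, half height of the grip)
- small_cup_tip (a point): the same point of the terracotta cup's handle (120 mm from its axis, half height of the grip)
- glue_stick: upright glue stick, 28 mm diameter, 94 tall, green cap; loose, tips easily. Stands beside the large cup, on one or the other side of its handle, about 117 from the cup's axis and 70 degrees round from the handle: in the way of handles fanned to that side. Origin: centre of its underside
- sticky_pad: yellow pad of sticky notes, 77x77 mm, 13 tall, loose, flat on the desk on the other side of the large cup's handle; the handles pass over it. Origin: centre of its underside
- mug: white mug, 82 mm wide, 118 over its handle, 93 tall; stands near the small cup. Origin: under the centre of its outline, handle included; the round body is centred 18 from it towards its own -y, the handle is at its own +y
- date_stamp: red and black date stamp, 38x54 mm, 82 tall, standing upright near the small cup. Origin: centre of its underside
There are look-alikes about, which are no part of the job. Of the things shaped like the medium_cup, the white one is meant.

How it is judged:
By the outcome, as a careful person would: the job done as asked, in the order asked, and still so for the second after the job is handed in, with the robot touching nothing.
It also fails if it takes over 58 s, if anything falls off the work surface, if the arm or the gripper's body presses on something with over 40 N, if the wrist force passes 120 N, or if a joint passes its speed limit or range.

## Working session

There is one attempt and no reset: what is moved stays moved. The work goes in short steps, Python scripts to look and compute and a tool call to move; the robot and the scene stay as the last step left them, time stands still between calls to the robot, and variables do not carry over. Pictures are saved under pics/ and viewed, at most 10 in all, crops included, and the job is handed in when it is done.

Besides the shell and the picture viewer there is one more tool, called after ">>>" in YAML: its name, and indented under it one key for each argument. carry_out: Moves the arm, as the interface text tells. Scaled input: -1 to 1 covers 0.3 m each way for a shift and pi/4 rad each way for a turn. Its arguments: {"type":"object","properties":{"steps":{"type":"array","items":{"type":"number"}},"squeeze":{"type":"number"}},"required":["steps"]}

```bash
ls; mkdir -p pics
cat > h.py <<'E'
import numpy as np, cv2
from cell import r
def grab(n):
    d=r.grab_frame(n); h=d["frame"].shape[0]
    d["f"]=h/2/np.tan(np.radians(d["fovy"])/2); d["R"]=cv2.Rodrigues(np.array(d["rvec"],float))[0]; d["t"]=np.array(d["tvec"],float).ravel(); return d
def save(d,n,crop=None,s=1):
    im=d["frame"][:,:,::-1]
    if crop: u0,v0,u1,v1=crop; im=im[v0:v1,u0:u1]
    cv2.imwrite("pics/"+n,cv2.resize(im,None,fx=s,fy=s))
def cloud(d):
    v,u=np.mgrid[:480,:640]; z=d["z_map"].astype(float)
    P=np.stack([(u-d["cx"])/d["f"]*z,(v-d["cy"])/d["f"]*z,z],-1)
    W=(P-d["t"])@d["R"]; W[z<=0]=np.nan; return W
def plane(d,u,v,h):
    ray=d["R"].T@np.array([(u-d["cx"])/d["f"],(v-d["cy"])/d["f"],1]); c=-d["R"].T@d["t"]
    return c+ray*(h-c[2])/ray[2]
def proj(d,p):
    q=d["R"]@np.array(p)+d["t"]; return q[:2]/q[2]*d["f"]+[d["cx"],d["cy"]]
E
python3 - <<'E'
from h import *
for n in("scene","top"):
    d=grab(n); save(d,n+"0.png"); print(n,d["fovy"],-d["R"].T@d["t"])
print(r.observe())
E
```

```text
pics
scene 56.578860235032074 [0.02048946 0.54621544 0.79511957]
top 55.5096201176848 [ 0.36133573 -0.00280726  0.98112801]
{'t': 0.1, 'joints': array([-1.28810675e+00,  2.21160880e-01,  1.52748845e+00,  4.53545193e-05,
        1.39469597e+00, -1.26096135e-01]), 'joint_velocities': array([-0.00016828, -0.00198789, -0.00237357, -0.00035308,  0.00130317,
       -0.00118865]), 'tau': array([ 1.17170439e-03, -4.95946062e+01, -3.88517475e+01,  7.02432613e-02,
        5.15880506e-02, -4.05183027e-05]), 'position': array([ 0.24829211, -0.57296217,  0.22154258]), 'tcp_rot': array([-8.75385585e-04,  9.79184832e-01,  2.02968706e-01, -4.62885741e-05]), 'wrist_force': array([-0.32390599,  1.168652  ,  0.06988103]), 'moment': array([0.00556082, 0.0060642 , 0.02836713]), 'finger_force': 0.0, 'opening': 1.000692708954853}
```

View pics/top0.png

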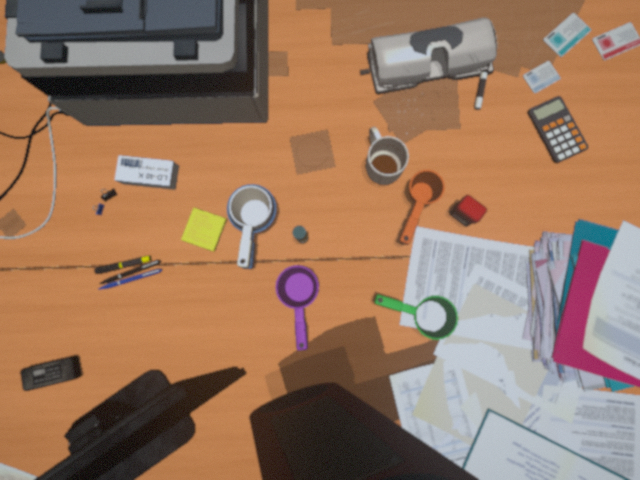

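View pics/scene0.png

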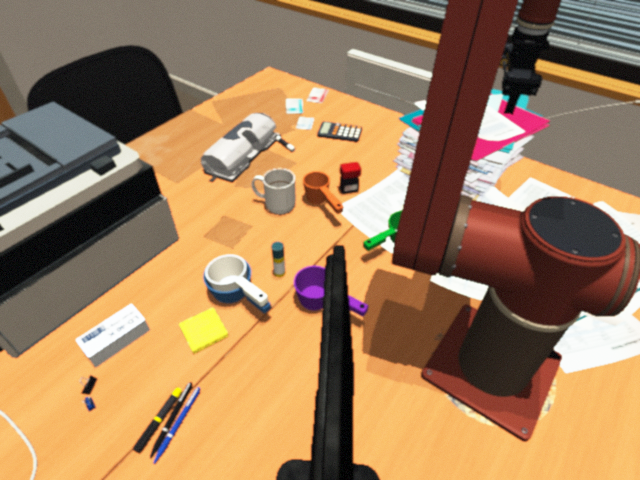

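Top view: x runs up, y runs left.
- **White cup:** in the blue cup at (251,208). Look-alikes are the purple cup at (298,287) and the green one at (434,316), which looks white inside.
- **Terracotta cup:** (425,188), with its handle to (405,240). The stamp is at (468,209) and the mug at (386,160).
- **Glue stick and pad:** the glue stick (300,234) is on the −y side and the pad (204,229) on the +y side, so the white handle goes towards +y.

I'll measure these and check the choice in one close crop.

```bash
cat > m.py <<'E'
from h import *
def masks(d):
    hsv=cv2.cvtColor(d["frame"],cv2.COLOR_RGB2HSV).astype(int); H,S,V=hsv[...,0],hsv[...,1],hsv[...,2]
    return dict(white=(S<70)&(V>110),blue=(H>98)&(H<128)&(S>60),terra=((H<=8)|(H>175))&(S>150)&(V>60),yellow=(H>24)&(H<36)&(S>130))
def circ(P):
    A=np.c_[2*P,np.ones(len(P))]; s=np.linalg.lstsq(A,(P**2).sum(1),rcond=None)[0]; return s[:2],np.sqrt(s[2]+s[0]**2+s[1]**2)
E
python3 - <<'E'
from m import *
d=grab("top"); W=cloud(d)
# all points above desk in the regions of interest
for nm,(u0,v0,u1,v1) in dict(cups=(220,178,285,272),terra=(395,165,447,250),glue=(288,220,314,246),mug=(360,125,412,188),stamp=(446,190,490,228),pad=(178,203,228,252)).items():
    w=W[v0:v1,u0:u1].reshape(-1,3); k=w[:,2]>0.008; w=w[k]
    print(nm,len(w),np.round(np.nanmin(w,0),3),np.round(np.nanmax(w,0),3),"zpct",np.round(np.percentile(w[:,2],[10,50,90,97]),3))
hsv=cv2.cvtColor(d["frame"],cv2.COLOR_RGB2HSV)
for p in[(251,212),(246,255),(233,208),(425,188),(408,230),(470,208),(204,229),(300,234)]: print(p,hsv[p[1],p[0]],np.round(W[p[1],p[0]],3))
a=d["frame"][165:285,175:325,::-1]; b=d["frame"][110:265,350:500,::-1]
cv2.imwrite("pics/crop1.png",np.vstack([cv2.resize(a,(375,300),interpolation=2),cv2.resize(b,(375,300),interpolation=2)]))
E
```

```text
cups 2434 [0.404 0.101 0.008] [0.588 0.244 0.082] zpct [0.012 0.05  0.075 0.078]
terra 1932 [ 0.442 -0.241  0.008] [ 0.63  -0.128  0.095] zpct [0.012 0.04  0.066 0.068]
glue 216 [0.465 0.052 0.01 ] [0.492 0.078 0.096] zpct [0.038 0.092 0.094 0.095]
mug 1372 [ 0.567 -0.164  0.008] [ 0.696 -0.075  0.097] zpct [0.011 0.059 0.092 0.093]
stamp 715 [ 0.49  -0.31   0.008] [ 0.546 -0.251  0.086] zpct [0.025 0.079 0.082 0.083]
pad 1215 [0.455 0.217 0.008] [0.551 0.326 0.057] zpct [0.01  0.012 0.014 0.015]
(251, 212) [107  21 217] [0.536 0.176 0.009]
(246, 255) [109  19 215] [0.437 0.174 0.077]
(233, 208) [ 18  39 117] [0.537 0.205 0.054]
(425, 188) [ 10 177 202] [ 0.578 -0.205 -0.   ]
(408, 230) [ 11 173 199] [ 0.479 -0.152  0.065]
(470, 208) [  1 184 165] [ 0.517 -0.275  0.081]
(204, 229) [ 31 168 205] [0.502 0.278 0.01 ]
(300, 234) [ 91  51 104] [0.474 0.064 0.091]
```

View pics/crop1.png

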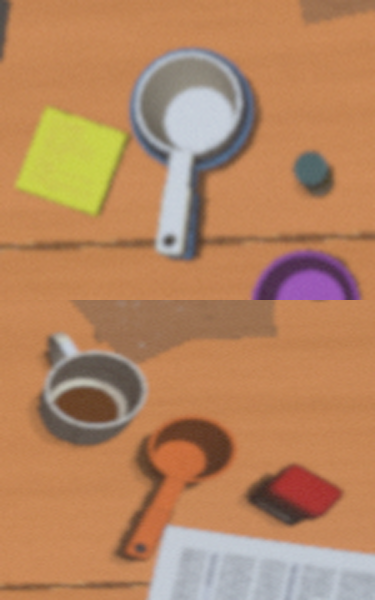

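Both choices are confirmed: the white cup sits tipped in the blue one with its grip on the blue grip, and the terracotta cup stands between the mug and the stamp. Next I'll fit the geometry.

```bash
cat >> m.py <<'E'
def ransac(P,r0,tol=.0015,n=800,dr=.004):
    g=np.random.default_rng(0); best=None
    for _ in range(n):
        c,r_=circ(P[g.choice(len(P),3,False)])
        if abs(r_-r0)>dr: continue
        k=abs(np.hypot(*(P-c).T)-r_)<tol
        if best is None or k.sum()>best.sum(): best=k
    c,r_=circ(P[best]); return c,r_,best.sum()
def grip(w,c,zlo,zhi,r0=.070,r1=.130):
    q=w[(w[:,2]>zlo)&(w[:,2]<zhi)]; q=q[:,:2]; rr=np.hypot(*(q-c).T); q=q[(rr>r0)&(rr<r1)]
    (p,s,a)=cv2.minAreaRect((q*1000).astype(np.float32)); m=np.array(p)/1000-c
    return np.array(p)/1000,np.array(s),np.degrees(np.arctan2(m[1],m[0])),len(q)
E
python3 - <<'E'
from m import *
d=grab("top"); W=cloud(d)
w=W[175:275,215:290].reshape(-1,3)
b=w[(w[:,2]>.050)&(w[:,2]<.057)&(w[:,0]>.45)]; print("blue rim",ransac(b[:,:2],.052))
c=ransac(b[:,:2],.052)[0]
wr=w[(w[:,2]>.060)&(w[:,2]<.073)&(np.hypot(*(w[:,:2]-c).T)<.052)]; print("white rim",ransac(wr[:,:2],.044),wr[:,2].min())
print("white grip",grip(w,c,.070,.085)); print("blue grip",grip(w,c,.046,.058))
print("white rim z by x",[(round(x,3),np.round(np.percentile(w[(abs(w[:,0]-x)<.01)&(np.hypot(*(w[:,:2]-c).T)<.05),2],97),4)) for x in c[0]+np.array([-.04,-.02,0,.02,.04])])
w=W[160:255,390:450].reshape(-1,3); t=w[(w[:,2]>.063)&(w[:,2]<.070)]
t2=t[t[:,0]>.535]; e=ransac(t2[:,:2],.0355); print("terra rim",e,np.median(t2[:,2])); print("terra grip",grip(w,e[0],.062,.07,.068,.13))
w=W[125:188,360:412].reshape(-1,3); t=w[(w[:,2]>.088)];print("mug rim",ransac(t[:,:2],.040),t.min(0),t.max(0))
w=W[190:228,446:490].reshape(-1,3); t=w[(w[:,2]>.076)];print("stamp",cv2.minAreaRect((t[:,:2]*1000).astype(np.float32)))
w=W[203:252,178:228].reshape(-1,3); t=w[(w[:,2]>.009)&(w[:,2]<.016)];print("pad",cv2.minAreaRect((t[:,:2]*1000).astype(np.float32)))
w=W[215:250,285:316].reshape(-1,3); t=w[w[:,2]>.088];print("glue",t.mean(0),len(t))
E
```

```text
blue rim (array([0.5365078 , 0.16712204]), np.float64(0.04963189476213708), np.int64(192))
white rim (array([0.53816829, 0.16592261]), np.float64(0.04131907829799728), np.int64(206)) 0.06002406716513511
white grip (array([0.44096872, 0.17864676]), array([22.22805405, 52.42593002]), np.float64(173.12173903484353), 292)
blue grip (array([0.4365766 , 0.16731996]), array([18.6732769 , 56.67448807]), np.float64(179.8865204990585), 80)
white rim z by x [(np.float64(0.497), np.float64(0.0733)), (np.float64(0.517), np.float64(0.0701)), (np.float64(0.537), np.float64(0.0679)), (np.float64(0.557), np.float64(0.0661)), (np.float64(0.577), np.float64(0.0653))]
terra rim (array([ 0.56762197, -0.1947894 ]), np.float64(0.03411741923645227), np.int64(130)) 0.06535774731870295
terra grip (array([ 0.53739868, -0.14791931]), array([169.77877808,  43.24836349]), np.float64(122.81517940393068), 285)
mug rim (array([ 0.62624669, -0.11562798]), np.float64(0.03919804945765984), np.int64(200)) [ 0.58640411 -0.15646765  0.08806429] [ 0.66795326 -0.07544689  0.09646803]
stamp ((517.8323974609375, -279.99334716796875), (52.91544723510742, 37.753501892089844), 49.28701400756836)
pad ((502.7305603027344, 279.011962890625), (77.12903594970703, 75.67791748046875), 69.60491180419922)
glue [0.47845155 0.06537835 0.09278157] 152
```

>>> carry_out:
  steps: [0,0.206,0.8,0,0,0,0.444,0,0.206,0.8,0,0,0,0.444,0,0.206,0.8,0,0,0,0.444,0,0.206,0.8,0,0,0,0.444,0,0.206,0.8,0,0,0,0.444,0,0.206,0.8,0,0,0,0.444]
  squeeze: 20

```text
t: 0.8
position: [0.3112, -0.3287, 0.2221]
tcp_rot: [-0.001, 0.928, 0.372, 0.001]
wrist_force: [0.7, -0.5, -0.4]
opening: 0.545
finger_force: 0.0
```

>>> carry_out:
  steps: [0,0.206,0.8,0,0,0,0.444,0,0.206,0.8,0,0,0,0.444,0,0.206,0.8,0,0,0,0.444,0,0.206,0.8,0,0,0,0.444,0,0.206,0.8,0,0,0,0.444,0,0.206,0.8,0,0,0,0.444]

```text
t: 1.4
position: [0.373, -0.0887, 0.2227]
tcp_rot: [-0.0, 0.849, 0.529, 0.001]
wrist_force: [0.1, -0.2, -0.8]
opening: 0.033
finger_force: 0.0
```

>>> carry_out:
  steps: [0,0.206,0.8,0,0,0,0.444,0,0.206,0.8,0,0,0,0.444,0,0.206,0.8,0,0,0,0.444,0,0.206,0.8,0,0,0,0.444,0,0.206,0.8,0,0,0,0.444,0,0.206,0.8,0,0,0,0.444,0,0.206,0.8,0,0,0,0.444]

```text
t: 2.1
position: [0.4341, 0.1464, 0.2221]
tcp_rot: [0.0, 0.746, 0.666, -0.001]
wrist_force: [-0.2, -0.4, -0.3]
opening: 0.005
finger_force: 0.0
```

Run:
```python
from m import *
o=r.observe(); print(o["t"],o["position"],o["tcp_rot"],o["joints"],o["opening"],o["wrist_force"])
d=grab("wrist"); save(d,"w1.png"); W=cloud(d); print("cam",-d["R"].T@d["t"], proj(d,[.537,.1665,.05]))
w=W.reshape(-1,3); w=w[np.isfinite(w[:,0])&(np.hypot(w[:,0]-.537,w[:,1]-.1665)<.14)]
c=np.array([.537,.1665])
print(len(w)); print("white grip",grip(w,c,.070,.085)); print("blue grip",grip(w,c,.046,.058))
b=w[(w[:,2]>.050)&(w[:,2]<.057)]; print(len(b)); print("blue rim",ransac(b[:,:2],.051))
```

```text
2.1 [0.43407785 0.1464312  0.2220929 ] [ 2.91231360e-05  7.46137344e-01  6.65791676e-01 -7.11275739e-04] [ 1.53548105e-01 -1.89233168e-01  1.94189973e+00 -8.36135271e-04
  1.39008827e+00  2.67386035e-01] 0.0049542821924101945 [-0.24525807 -0.38748647 -0.34225407]
cam [0.44317741 0.22199489 0.38574418] [429.31552352 180.66561683]
142711
white grip (array([0.4516319 , 0.13114571]), array([ 54.08384705, 129.24858093]), np.float64(-157.5036276616562), 1688)
blue grip (array([0.44429877, 0.12000428]), array([ 22.93972778, 139.4206543 ]), np.float64(-153.3632465698449), 145)
1982
blue rim (array([0.53783432, 0.16556614]), np.float64(0.049992179112995756), np.int64(913))
```

View pics/w1.png

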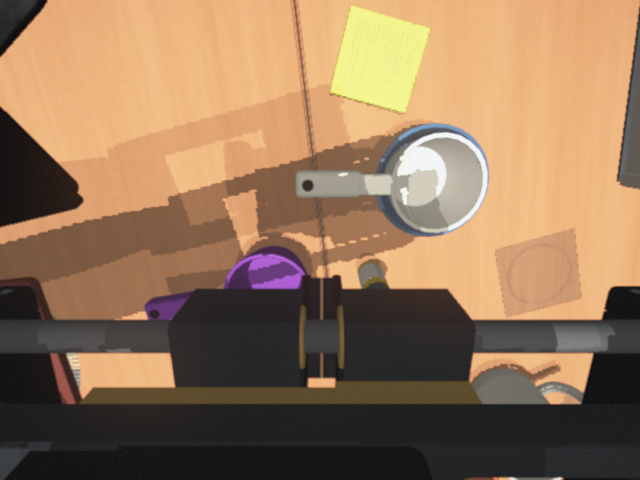

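The wrist view shows the white grip from (297,184) to (360,184), the cup at (433,180) and the glue stick at (371,273). The blue grip is hidden right beneath the white one. I'll refit the grip without the glue stick's points.

Run:
```python
from m import *
d=grab("wrist"); W=cloud(d); w=W[110:250,280:500].reshape(-1,3); c=np.array([.5378,.1656])
print("white grip",grip(w,c,.066,.085)); print("lower",grip(w,c,.040,.06))
wr=w[(w[:,2]>.060)&(w[:,2]<.078)&(w[:,0]>.495)]; print("white rim",ransac(wr[:,:2],.044))
q=w[(w[:,2]>.066)&(w[:,2]<.085)&(w[:,0]<.46)]; print(q[:,2].min(),q[:,2].max(),q.min(0),q.max(0))
```

```text
white grip (array([0.44204578, 0.17748694]), array([22.12805557, 54.11503983]), np.float64(172.92349968370402), 1656)
lower (array([0.41316678, 0.17140248]), array([0.57531154, 5.55885649]), np.float64(177.33443632812464), 5)
white rim (array([0.53850728, 0.16628339]), np.float64(0.04078906538426976), np.int64(1339))
0.06606173382594033 0.08390927153465588 [0.41469983 0.16447675 0.06606173] [0.45999071 0.19097052 0.08390927]
```

>>> carry_out:
  steps: [0,0,0,-0.2,0,0,0,0,0,0,-0.35,0,0,0,0,0,0,-0.45,0,0,0,0,0,0,-0.533,0,0,0,0,0,0,-0.533,0,0,0]

```text
t: 2.7
position: [0.4306, 0.144, 0.0591]
tcp_rot: [-0.002, 0.748, 0.664, -0.003]
wrist_force: [-1.3, -0.2, 1.1]
opening: 0.007
finger_force: 0.0
```

>>> carry_out:
  steps: [0,-0.003,0.019,0,0,0,-0.067,0,-0.005,0.037,0,0,0,-0.133,0,-0.006,0.056,0,0,0,-0.2,0,-0.006,0.074,0,0,0,-0.267,0,-0.005,0.093,0,0,0,-0.333,0,-0.003,0.111,0,0,0,-0.4,0,0,0.129,0,0,0,-0.467,0,0.004,0.147,0,0,0,-0.533]

```text
t: 3.5
position: [0.4367, 0.1898, 0.0648]
tcp_rot: [0.001, 0.87, 0.494, 0.001]
wrist_force: [0.2, -0.7, 0.2]
opening: 0.006
finger_force: 0.1
```

Run:
```python
from m import *
d=grab("top"); W=cloud(d); a=d["frame"][165:285,175:325]; o=r.observe(); print(o["position"],o["wrist_force"])
d=grab("scene"); b=d["frame"][220:360,160:340]
cv2.imwrite("pics/p1.png",np.hstack([cv2.resize(a,(390,312),interpolation=2),cv2.resize(b,(400,312),interpolation=2)])[:,:,::-1])
```

```text
[0.43699153 0.19046243 0.0649701 ] [0.01827243 0.32660188 0.49483481]
```

View pics/p1.png

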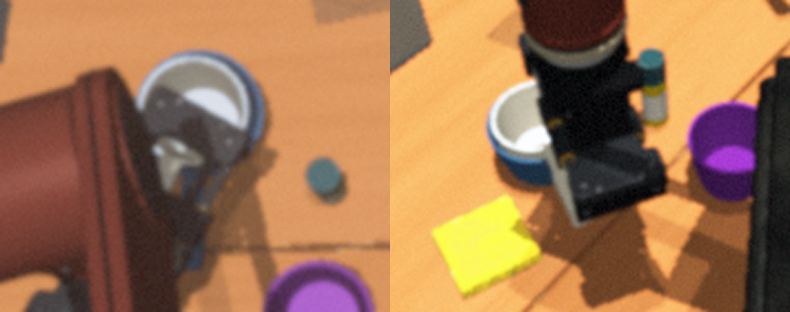

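The white handle is going round towards +y while the blue cup stays put. I'll lower the tip slightly and push on to about 30°.

>>> carry_out:
  steps: [0,0,0,-0.02,0,0,0,0,0.003,0.012,-0.02,0,0,-0.044,0,0.007,0.024,-0.02,0,0,-0.089,0,0.011,0.036,-0.02,0,0,-0.133,0,0.015,0.047,-0.03,0,0,-0.178,0,0.02,0.058,-0.04,0,0,-0.222,0,0.025,0.07,-0.04,0,0,-0.267,0,0.025,0.07,-0.04,0,0,-0.267]

```text
t: 4.4
position: [0.4428, 0.2112, 0.0507]
tcp_rot: [0.0, 0.916, 0.402, 0.0]
wrist_force: [0.0, 0.1, -0.1]
opening: 0.007
finger_force: 0.0
```

>>> carry_out:
  steps: [0,-0.033,-0.06,0,0,0,0,0,-0.033,-0.06,0.1,0,0,0,0,-0.033,-0.06,0.25,0,0,0,0,-0.033,-0.16,0.35,0,0,0,0,-0.033,-0.33,0.35,0,0,0,0,-0.033,-0.5,0.35,0,0,0,0,-0.033,-0.667,0.35,0,0,0,0,-0.033,-0.667,0.35,0,0,0]

```text
t: 5.2
position: [0.4327, 0.0059, 0.1562]
tcp_rot: [0.001, 0.917, 0.399, 0.0]
wrist_force: [-0.5, 0.6, -0.2]
opening: 0.007
finger_force: 0.0
```

Run:
```python
from m import *
o=r.observe(); print(o["t"],o["position"],o["tcp_rot"])
d=grab("top"); W=cloud(d); a=d["frame"][165:285,175:325]
w=W[175:275,190:290].reshape(-1,3); c=np.array([.5378,.1656])
b=w[(w[:,2]>.050)&(w[:,2]<.057)&(np.hypot(*(w[:,:2]-c).T)<.06)]; print("blue rim",ransac(b[:,:2],.051))
wr=w[(w[:,2]>.060)&(w[:,2]<.070)&(np.hypot(*(w[:,:2]-c).T)<.052)]; print("white rim",ransac(wr[:,:2],.043),np.percentile(wr[:,2],[3,50,97]))
print("white",grip(w,c,.0595,.07)); print("blue",grip(w[w[:,1]<.205],c,.045,.0585))
t=W[215:250,285:316].reshape(-1,3); t=t[t[:,2]>.088];print("glue",t.mean(0),len(t))
w=W[160:255,390:450].reshape(-1,3); t=w[(w[:,2]>.062)&(w[:,2]<.070)]; t2=t[t[:,0]>.53]; e=ransac(t2[:,:2],.0355); print("terra rim",e)
t=t[(t[:,0]<.51)]; (p,s,A)=cv2.minAreaRect((t[:,:2]*1000).astype(np.float32)); print("terra grip",p,s,A,np.median(t[:,2]))
d2=grab("scene"); b=d2["frame"][220:360,160:340]
cv2.imwrite("pics/p2.png",np.hstack([cv2.resize(a,(390,312),interpolation=2),cv2.resize(b,(400,312),interpolation=2)])[:,:,::-1])
```

```text
5.2 [0.43267256 0.00592283 0.15621122] [1.35913604e-03 9.16888053e-01 3.99142133e-01 9.19300371e-05]
blue rim (array([0.53512697, 0.16704998]), np.float64(0.049860604120540726), np.int64(106))
white rim (array([0.53460189, 0.16997934]), np.float64(0.04102313482859395), np.int64(151)) [0.06072204 0.06376064 0.0671827 ]
white (array([0.45387811, 0.21928696]), array([22.38336372, 59.98005295]), np.float64(147.3919228846835), 304)
blue (array([0.44366034, 0.18470129]), array([43.39825058, 56.7390213 ]), np.float64(168.53018134196216), 174)
glue [0.41958682 0.03072932 0.53576579] 1081
terra rim (array([ 0.56733565, -0.19563482]), np.float64(0.03392139211966625), np.int64(155))
terra grip (483.0254821777344, -156.2920379638672) (22.059885025024414, 62.33540344238281) 65.89986419677734 0.06499536547904246
```

View pics/p2.png

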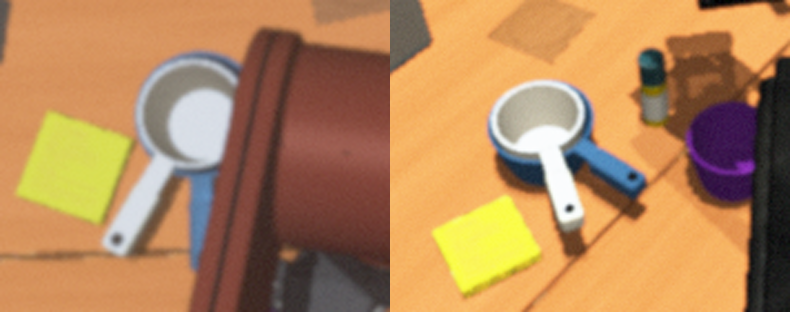

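The white cup has dropped home: rim level at about 64 mm, handle about 148°, blue still near 173°. Next I go over the terracotta grip.

>>> carry_out:
  steps: [0.55,0.16,-0.54,0,0,0,0.804,0.55,0.16,-0.54,0,0,0,0.804,0.55,0.16,-0.54,0,0,0,0.804,0.55,0.16,-0.54,0,0,0,0.804,0.55,0.16,-0.54,0,0,0,0.804]

```text
t: 5.8
position: [0.4821, -0.1526, 0.1558]
tcp_rot: [0.001, 0.744, 0.668, -0.0]
wrist_force: [-0.3, -0.0, -0.5]
opening: 0.377
finger_force: 0.0
```

>>> carry_out:
  steps: [0.55,0,0,0,0,0,0.804,0.55,0,0,0,0,0,0.804,0.55,0,0,0,0,0,0.804,0.55,0,0,0,0,0,0.804,0.55,0,0,0,0,0,0.804]

```text
t: 6.3
position: [0.4811, -0.1485, 0.1554]
tcp_rot: [-0.0, 0.499, 0.867, 0.0]
wrist_force: [0.2, -0.2, 0.0]
opening: 0.551
finger_force: 0.0
```

>>> carry_out:
  steps: [0.55,0,0,0,0,0,0.804,0.55,0,0,0,0,0,0.804,0.55,0,0,0,0,0,0.804,0.55,0,0,0,0,0,0.804,0.55,0,0,0,0,0,0.804,0.55,0,0,0,0,0,0.804]

```text
t: 6.9
position: [0.4811, -0.1487, 0.1555]
tcp_rot: [-0.0, 0.207, 0.978, 0.0]
wrist_force: [1.0, 0.5, -0.7]
opening: 0.55
finger_force: 0.0
```

Run:
```python
from m import *
o=r.observe(); q=o["tcp_rot"]; print(o["t"],o["position"],"yaw",np.degrees(2*np.arctan2(q[2],q[1])),o["joints"],o["opening"])
d=grab("wrist"); save(d,"w2.png"); W=cloud(d); H=cv2.cvtColor(d["frame"],cv2.COLOR_RGB2HSV)
w=W[(H[...,1]>120)&(W[...,2]>.060)&(W[...,2]<.071)]; w=w[np.hypot(w[:,0]-.567,w[:,1]+.195)<.13]
print(len(w)); a=w[np.hypot(w[:,0]-.567,w[:,1]+.195)<.045]
e=ransac(a[:,:2],.0355); print("rim",e)
t=w[np.hypot(*(w[:,:2]-e[0]).T)>.072]; print("grip",cv2.minAreaRect((t[:,:2]*1000).astype(np.float32)),len(t),np.median(t[:,2]))
# blue/white from top
d=grab("top"); W=cloud(d); H=cv2.cvtColor(d["frame"],cv2.COLOR_RGB2HSV).astype(int)
w=W[175:275,190:290]; h=H[175:275,190:290]; c=np.array([.5365,.1665])
b=w[(h[...,0]>98)&(h[...,0]<125)&(h[...,1]>90)&(w[...,2]>.048)&(w[...,2]<.058)]; q=b[np.hypot(*(b[:,:2]-c).T)>.070]
print("blue grip",cv2.minAreaRect((q[:,:2]*1000).astype(np.float32)),len(q))
w=w.reshape(-1,3); print("blue rim",ransac((x:=w[(w[:,2]>.050)&(w[:,2]<.057)&(np.hypot(*(w[:,:2]-c).T)<.06)])[:,:2],.051))
x=w[(w[:,2]>.060)&(w[:,2]<.070)&(np.hypot(*(w[:,:2]-c).T)<.052)]; print("white rim",ransac(x[:,:2],.043)); print("white",grip(w,c,.0595,.07))
for s in(1,-1):
  for k in("x",): 
    pass
print([ (lab,round(float(np.median(x[m,2])),4)) for lab,m in dict(xp=x[:,0]>c[0]+.025,xm=x[:,0]<c[0]-.025,yp=x[:,1]>c[1]+.025,ym=x[:,1]<c[1]-.025).items()])
t=W[215:250,285:316].reshape(-1,3); t=t[(t[:,2]>.088)&(t[:,2]<.1)];print("glue",t.mean(0),len(t))
```

```text
6.9 [ 0.48105877 -0.14869985  0.15545008] yaw 156.09032083586905 [-4.56805546e-01 -1.16557812e-02  1.90748736e+00  4.12567625e-04
  1.24625202e+00 -1.61043090e+00] 0.5503268343349691
3356
rim (array([ 0.56571564, -0.1955948 ]), np.float64(0.03408541614944893), np.int64(668))
grip ((477.98974609375, -154.75967407226562), (20.827312469482422, 50.700416564941406), 65.78182220458984) 1397 0.06742752764298102
blue grip ((439.5997009277344, 164.54322814941406), (51.69090270996094, 16.80205726623535), 0.6368546485900879) 165
blue rim (array([0.53631089, 0.16681322]), np.float64(0.050086774490149075), np.int64(173))
white rim (array([0.53462838, 0.16975297]), np.float64(0.04080142221671148), np.int64(192))
white (array([0.45326364, 0.21944397]), array([21.77098846, 57.97308731]), np.float64(147.54087278166264), 299)
[('xp', 0.0637), ('xm', 0.0641), ('yp', 0.0639), ('ym', 0.0642)]
glue [0.4784747  0.06555248 0.09260206] 153
```

View pics/w2.png

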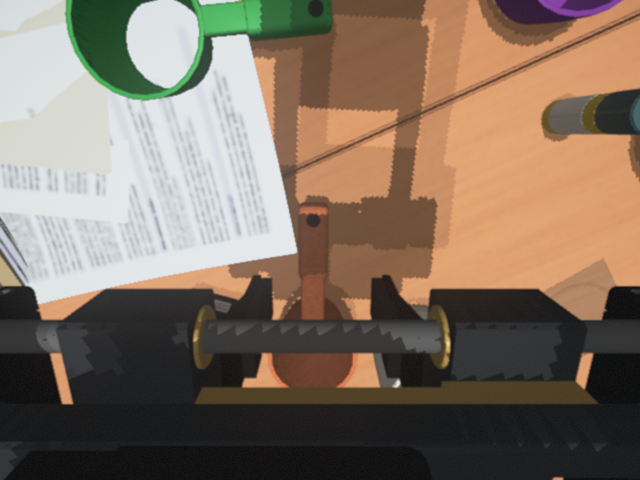

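The wrist view shows the terracotta grip (314,235) between the open fingers (265 and 380), slightly left of centre. I'll shift −8 mm in y, descend and close.

>>> carry_out:
  steps: [0.55,0,-0.026,-0.1,0,0,0,0.55,0,-0.026,-0.2,0,0,0,0.55,0,-0.026,-0.3,0,0,0,0.55,0,-0.026,-0.36,0,0,0,0.55,0,-0.026,-0.393,0,0,0,0.55,0,-0.026,-0.393,0,0,0,0.55,0,-0.026,-0.393,0,0,0]

```text
t: 7.7
position: [0.4813, -0.1584, 0.0385]
tcp_rot: [0.001, 0.209, 0.978, -0.0]
wrist_force: [-0.2, 0.0, 1.0]
opening: 0.55
finger_force: 0.0
```

>>> carry_out:
  steps: [0.1,0,0,0,0,0,0,0.1,0,0,0,0,0,0,0.1,0,0,0,0,0,0,0.1,0,0,0,0,0,0,0.1,0,0,0,0,0,0,0.1,0,0,0,0,0,0]
  squeeze: 40

```text
t: 8.3
position: [0.4808, -0.1584, 0.038]
tcp_rot: [0.0, 0.209, 0.978, -0.0]
wrist_force: [-0.1, -0.0, 2.3]
opening: 0.25
finger_force: 39.9
```

>>> carry_out:
  steps: [0.1,0,0,0.03,0,0,0,0.1,0,0,0.1,0,0,0,0.1,0,0,0.2,0,0,0,0.1,0,0,0.3,0,0,0,0.1,0,0,0.4,0,0,0,0.1,0,0,0.47,0,0,0,0.1,0,0,0.47,0,0,0]

```text
t: 9.0
position: [0.4827, -0.1593, 0.1827]
tcp_rot: [0.003, 0.209, 0.978, -0.001]
wrist_force: [0.5, -1.0, -1.0]
opening: 0.247
finger_force: 39.9
```

Run:
```python
from m import *
o=r.observe(); q=o["tcp_rot"]; print(o["t"],o["position"],"yaw",np.degrees(2*np.arctan2(q[2],q[1])),o["wrist_force"],o["opening"])
d=grab("top"); W=cloud(d); H=cv2.cvtColor(d["frame"],cv2.COLOR_RGB2HSV)
m=(H[...,1]>120)&(W[...,2]>.18)&(W[...,2]<.24); w=W[m]; k=np.hypot(w[:,0]-.567,w[:,1]+.195)<.06; w=w[k]; print(len(w),w.min(0),w.max(0))
e=ransac(w[:,:2],.035); print(e, np.linalg.lstsq(np.c_[w,np.ones(len(w))][:,[0,1,3]],w[:,2],rcond=None)[0])
save(d,"p3.png",(340,100,540,300),2.5)
```

```text
9.0 [ 0.48269435 -0.15931008  0.1827281 ] yaw 155.90846963212476 [ 0.5479593  -1.0342494  -1.02090146] 0.2474377099758976Traceback (most recent call last):
  File "<stdin>", line 4, in <module>
    return umr_minimum(a, axis, None, out, keepdims, initial, where)
ValueError: zero-size array to reduction operation minimum which has no identity
```

```bash
cat > tc.py <<'E'
from m import *
def terra():
    o=r.observe(); p=o["position"]; q=o["tcp_rot"]; y=np.arctan2(q[2],q[1])*2; u=np.array([np.cos(y),np.sin(y)])
    e0=p[:2]-.094*u; print("t",o["t"],p,"yaw",np.degrees(y),"pred axis",e0,o["opening"],o["finger_force"])
    for n in("scene","wrist","top"):
        d=grab(n); W=cloud(d); H=cv2.cvtColor(d["frame"],cv2.COLOR_RGB2HSV).astype(int)
        m=(H[...,0]<14)&(H[...,1]>120)&(np.hypot(W[...,0]-e0[0],W[...,1]-e0[1])<.055)&(W[...,2]>p[2]-.01); w=W[m]; print(n,len(w))
        if len(w)<150: continue
        # rim: highest points per azimuth
        a=np.degrees(np.arctan2(*(w[:,:2]-e0).T[::-1]))//15; R=[]
        for k in np.unique(a):
            s=w[a==k]
            if len(s)>4: R+=list(s[s[:,2]>s[:,2].max()-.003])
        R=np.array(R); A=np.c_[R[:,:2]-e0,np.ones(len(R))]; f=np.linalg.lstsq(A,R[:,2],rcond=None)[0]
        print("  rim plane slope along handle %.3f across %.3f z %.4f"%(f[:2]@u,f[:2]@[-u[1],u[0]],f[2]),"circle",ransac(R[:,:2],.035))
E
python3 -c "from tc import *; terra()"
```

```text
t 9.05 [ 0.48157736 -0.15876162  0.18035555] yaw 155.90261573226843 pred axis [ 0.56738553 -0.19714077] 0.2523676402913743 39.85676039010286
scene 64
wrist 0
top 0
```

>>> carry_out:
  steps: [0.1,0.003,0.11,0,0,0,-0.07,0.1,0.006,0.22,0,0,0,-0.14,0.1,0.009,0.34,0,0,0,-0.21,0.1,0.012,0.46,0,0,0,-0.29,0.1,0.015,0.58,0,0,0,-0.36,0.1,0.018,0.685,0,0,0,-0.433]

```text
t: 9.8
position: [0.4847, 0.049, 0.1768]
tcp_rot: [-0.002, 0.372, 0.928, -0.0]
wrist_force: [0.3, -0.1, -0.7]
opening: 0.253
finger_force: 39.9
```

>>> carry_out:
  steps: [0.1,0.003,0.11,0,0,0,-0.07,0.1,0.006,0.22,0,0,0,-0.14,0.1,0.009,0.34,0,0,0,-0.21,0.1,0.012,0.46,0,0,0,-0.29,0.1,0.015,0.58,0,0,0,-0.36,0.1,0.018,0.685,0,0,0,-0.433,0.1,0.018,0.685,0,0,0,-0.433,0.1,0.018,0.685,0,0,0,-0.433]

```text
t: 10.6
position: [0.4902, 0.2528, 0.1768]
tcp_rot: [-0.001, 0.522, 0.853, -0.001]
wrist_force: [1.0, -0.5, -1.4]
opening: 0.255
finger_force: 39.9
```

Run:
```python
from tc import *
terra()
d=grab("scene"); save(d,"p4.png",(150,140,390,340),2.5)
```

```text
t 10.6 [0.49023114 0.2527856  0.17677473] yaw 117.06691364930698 pred axis [0.53300403 0.16908089] 0.25482841569516823 39.85662259161472
scene 288
  rim plane slope along handle 4.723 across 0.189 z 0.3421 circle (array([0.52002378, 0.17598981]), np.float64(0.038780990062867), np.int64(43))
wrist 0
top 2113
  rim plane slope along handle 5.606 across -0.106 z 0.3213 circle (array([0.51900305, 0.17354075]), np.float64(0.038866351192285056), np.int64(134))
```

View pics/p4.png

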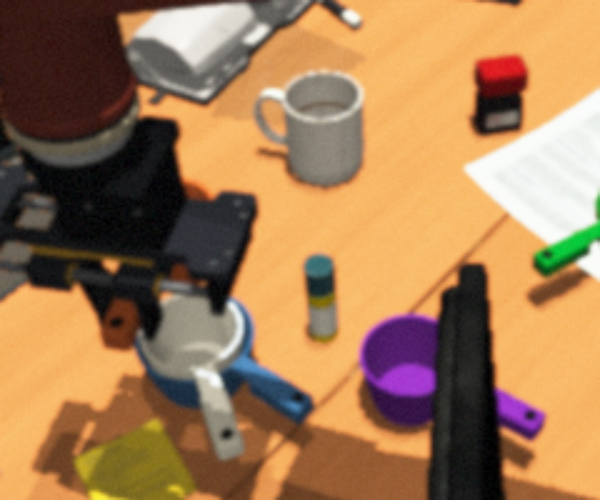

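The cups and glue stick are undisturbed, and the terracotta handle end shows at (120,322). The arm's own red polluted the fit, so I'll limit the height range.

```bash
sed -i 's/(W\[...,2\]>p\[2\]-.01)/(W[...,2]>p[2]-.05)\&(W[...,2]<p[2]+.045)/' tc.py
python3 - <<'E'
from tc import *
terra()
o=r.observe(); p=o["position"]
for n in("scene","top"):
    d=grab(n); W=cloud(d); H=cv2.cvtColor(d["frame"],cv2.COLOR_RGB2HSV).astype(int)
    m=(H[...,0]<14)&(H[...,1]>120)&(np.hypot(W[...,0]-p[0],W[...,1]-p[1])<.13)&(W[...,2]>.11)&(W[...,2]<.24)
    k,lab,st,ce=cv2.connectedComponentsWithStats(m.astype(np.uint8))
    for i in range(1,k):
        if st[i,4]>15: w=W[lab==i]; print(n,st[i],np.round(w.min(0),3),np.round(w.max(0),3),np.round(np.median(w,0),3))
E
```

```text
t 10.8 [0.49126918 0.25161034 0.17815729] yaw 116.87693815241143 pred axis [0.5337643  0.16776426] 0.24805230889465377 39.856592109426856
scene 109
wrist 221
  rim plane slope along handle 1.250 across 0.002 z 0.1290 circle (array([0.53243438, 0.1724268 ]), np.float64(0.02317972642696443), np.int64(38))
top 1474
  rim plane slope along handle 0.012 across 0.000 z 0.2058 circle (array([0.5344506 , 0.16755005]), np.float64(0.03413827738241691), np.int64(157))
scene [223 211  13   9  63] [0.516 0.131 0.191] [0.547 0.139 0.208] [0.536 0.136 0.203]
scene [218 245  12   9  44] [0.504 0.172 0.141] [0.516 0.191 0.178] [0.509 0.186 0.164]
scene [181 252  26  28 298] [0.466 0.25  0.187] [0.507 0.281 0.235] [0.48  0.269 0.205]
top [ 196  173   60   43 1540] [0.498 0.132 0.141] [0.571 0.236 0.209] [0.539 0.181 0.181]
```

The held cup is level (slope 0.012) and centred at (.5345,.1676) against the white rim's (.5346,.1698). I'll add 2 mm in y and lower in stages.

>>> carry_out:
  steps: [0.1,0,0.007,-0.06,0,0,0,0.1,0,0.007,-0.13,0,0,0,0.1,0,0.007,-0.2,0,0,0,0.1,0,0.007,-0.26,0,0,0,0.1,0,0.007,-0.31,0,0,0,0.1,0,0.007,-0.35,0,0,0,0.1,0,0.007,-0.37,0,0,0,0.1,0,0.007,-0.37,0,0,0]

```text
t: 11.85
position: [0.491, 0.2546, 0.067]
tcp_rot: [-0.0, 0.523, 0.852, -0.001]
wrist_force: [-0.4, 0.5, -1.8]
opening: 0.253
finger_force: 39.9
```

Run:
```python
from tc import *
terra(); print(r.observe()["wrist_force"],r.observe()["moment"])
d=grab("top"); W=cloud(d); w=W[175:275,190:290].reshape(-1,3); c=np.array([.5365,.1665])
x=w[(w[:,2]>.058)&(w[:,2]<.069)&(np.hypot(*(w[:,:2]-c).T)<.052)&(np.hypot(*(w[:,:2]-c).T)>.034)]; print("white rim",ransac(x[:,:2],.042),np.median(x[:,2]))
```

```text
t 11.85 [0.49102929 0.25457405 0.06699764] yaw 116.9254949082978 pred axis [0.53359545 0.17076401] 0.25250712456506835 39.856714149937034
scene 113
wrist 0
top 1105
  rim plane slope along handle 0.024 across 0.003 z 0.0956 circle (array([0.53503402, 0.17049377]), np.float64(0.03360364377195824), np.int64(101))
[-0.03327921 -1.15040172 -0.73549932] [ 0.11855876 -0.09838162 -0.03555502]
white rim (array([0.53488506, 0.1702727 ]), np.float64(0.04200935127710834), np.int64(121)) 0.06408510171224333
```

>>> carry_out:
  steps: [0.1,0,0,-0.013,0,0,0,0.1,0,0,-0.027,0,0,0,0.1,0,0,-0.04,0,0,0,0.1,0,0,-0.05,0,0,0,0.1,0,0,-0.057,0,0,0,0.1,0,0,-0.057,0,0,0]

```text
t: 12.65
position: [0.4911, 0.2547, 0.0501]
tcp_rot: [-0.0, 0.523, 0.852, -0.0]
wrist_force: [-0.2, -0.5, -0.4]
opening: 0.247
finger_force: 39.9
```

```bash
python3 -c "
from tc import *
terra(); print(r.observe()['wrist_force'],r.observe()['moment'])"
```

```text
t 12.65 [0.49110687 0.25467971 0.05011952] yaw 116.93059749044474 pred axis [0.5336805  0.17087347] 0.24682060667374514 39.856534246355295
scene 130
wrist 0
top 1067
  rim plane slope along handle 0.014 across 0.024 z 0.0777 circle (array([0.53364851, 0.17010456]), np.float64(0.033684212073665294), np.int64(100))
[ 0.16411091  0.2128923  -1.36575782] [ 0.06838584 -0.06457187 -0.03610562]
```

>>> carry_out:
  steps: [0.1,0,0,-0.004,0,0,0,0.1,0,0,-0.007,0,0,0,0.1,0,0,-0.007,0,0,0]

```text
t: 13.1
position: [0.4915, 0.2548, 0.0485]
tcp_rot: [0.0, 0.523, 0.852, 0.0]
wrist_force: [0.5, 0.9, -1.0]
opening: 0.25
finger_force: 39.9
```

>>> carry_out:
  steps: [0.1,0,0,-0.003,0,0,0,0.1,0,0,-0.003,0,0,0,0.1,0,0,-0.003,0,0,0]

```text
t: 13.4
position: [0.4916, 0.255, 0.048]
tcp_rot: [0.0, 0.523, 0.852, 0.0]
wrist_force: [-1.4, 1.1, 2.5]
opening: 0.246
finger_force: 39.9
```

```bash
python3 -c "
from tc import *
terra(); print(r.observe()['wrist_force'],r.observe()['moment'])"
```

```text
t 13.4 [0.49159037 0.25499982 0.0479852 ] yaw 116.93489192262523 pred axis [0.53417028 0.17119676] 0.24626748866933595 39.85398813150823
scene 151
  rim plane slope along handle -0.953 across 0.798 z 0.0383 circle (array([0.53352364, 0.1761659 ]), np.float64(0.03879078957170169), np.int64(23))
wrist 0
top 1120
  rim plane slope along handle 0.010 across 0.014 z 0.0756 circle (array([0.53399196, 0.17032764]), np.float64(0.033622450537025), np.int64(103))
[-1.04552404  1.28009547  2.11484374] [0.1314224  0.10374689 0.00612212]
```

The cup is home: contact felt at +2.5 N and rim at 75.6 mm. I'll open slightly and back straight up.

>>> carry_out:
  steps: [0.3,0,0,0,0,0,0,0.35,0,0,0,0,0,0,0.35,0,0,0,0,0,0,0.35,0,0,0,0,0,0]
  squeeze: 5

```text
t: 13.95
position: [0.4914, 0.2547, 0.0475]
tcp_rot: [-0.0, 0.523, 0.852, -0.0]
wrist_force: [0.4, 0.3, -0.6]
opening: 0.347
finger_force: 0.0
```

>>> carry_out:
  steps: [0.35,0,0,0.03,0,0,0,0.35,0,0,0.09,0,0,0,0.35,0,0,0.18,0,0,0,0.35,0,0,0.3,0,0,0,0.35,0,0,0.45,0,0,0,0.35,0,0,0.6,0,0,0,0.35,0,0,0.6,0,0,0]

```text
t: 14.65
position: [0.4954, 0.2563, 0.2367]
tcp_rot: [0.004, 0.523, 0.852, 0.005]
wrist_force: [0.2, 0.2, 0.3]
opening: 0.352
finger_force: 0.0
```

>>> carry_out:
  steps: [0.35,-0.1,-0.16,0,0,0,0,0.35,-0.1,-0.32,0,0,0,0,0.35,-0.1,-0.48,0,0,0,0,0.35,-0.1,-0.64,0,0,0,0,0.35,-0.1,-0.8,0,0,0,0,0.35,-0.1,-0.95,0,0,0,0,0.35,-0.1,-0.95,0,0,0,0,0.35,-0.1,-0.95,0,0,0,0]

```text
t: 15.45
position: [0.4613, -0.031, 0.2278]
tcp_rot: [-0.0, 0.524, 0.852, 0.0]
wrist_force: [-0.3, 0.4, -0.1]
opening: 0.353
finger_force: 0.0
```

Run:
```python
from m import *
print(r.observe()["t"],r.observe()["position"])
d=grab("top"); W=cloud(d); a=d["frame"][165:285,175:325]; H=cv2.cvtColor(d["frame"],cv2.COLOR_RGB2HSV).astype(int)
w=W[165:285,175:300]; h=H[165:285,175:300]; c=np.array([.5363,.1668]); rr=np.hypot(w[...,0]-c[0],w[...,1]-c[1])
M=dict(blue=(h[...,0]>98)&(h[...,0]<125)&(h[...,1]>90)&(w[...,2]>.046)&(w[...,2]<.058),white=(h[...,1]<70)&(w[...,2]>.0585)&(w[...,2]<.069),terra=(h[...,0]<14)&(h[...,1]>120)&(w[...,2]>.068)&(w[...,2]<.085))
for n,m in M.items():
    q=w[m&(rr>.072)&(rr<.135)]; p=q.mean(0); print(n,len(q),np.round(cv2.minAreaRect((q[:,:2]*1000).astype(np.float32))[1],1),"angle",np.degrees(np.arctan2(p[1]-c[1],p[0]-c[0])),"z",np.median(q[:,2]))
    q=w[m&(rr<.056)]
    if n!="blue": f=np.linalg.lstsq(np.c_[q[:,:2]-c,np.ones(len(q))],q[:,2],rcond=None)[0]; print("  rim plane",np.round(f,4))
t=w.reshape(-1,3); b=t[(t[:,2]>.050)&(t[:,2]<.057)&(np.hypot(*(t[:,:2]-c).T)<.058)]; print("blue rim",ransac(b[:,:2],.051))
t=W[215:250,285:316].reshape(-1,3); t=t[(t[:,2]>.088)&(t[:,2]<.1)];print("glue",t.mean(0) if len(t) else 0,len(t))
w=W[203:252,178:228].reshape(-1,3); t=w[(w[:,2]>.009)&(w[:,2]<.016)];print("pad",cv2.minAreaRect((t[:,:2]*1000).astype(np.float32)))
d2=grab("scene"); b=d2["frame"][220:360,160:340]
cv2.imwrite("pics/p5.png",np.hstack([cv2.resize(a,(390,312),interpolation=2),cv2.resize(b,(400,312),interpolation=2)])[:,:,::-1])
```

```text
15.45 [ 0.46129463 -0.03103846  0.22779192]
blue 182 [17.8 49.6] angle -178.08575729789823 z 0.053529106488647005
white 298 [22.6 55.7] angle 148.07420812667146 z 0.06397001454791645
  rim plane [-0.0018  0.0042  0.064 ]
terra 245 [18.2 53.5] angle 118.74602022595684 z 0.0749586262979873
  rim plane [-0.0282 -0.0033  0.0742]
blue rim (array([0.53592175, 0.16655272]), np.float64(0.05018305534717357), np.int64(160))
glue 0 0
pad ((502.89263916015625, 279.4625244140625), (76.36090850830078, 75.6727066040039), 69.3494873046875)
```

View pics/p5.png

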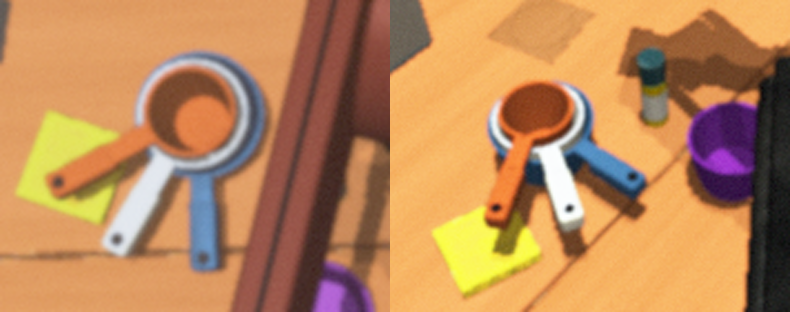

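All three cups are nested with the white handle in the middle. The handles sit at about 182°, 148° and 119°, which leaves roughly 4 cm between neighbouring ends. The blue cup, pad and glue stick are where they were.

```bash
python3 -c "
from cell import r
print(r.job_done())"
```

```text
the job is handed in; nothing more can be done
None
```

The job is handed in after about 16 s of robot time: the white cup dropped home in the blue one, the terracotta cup was lowered fully into the white, and the handles are fanned about 4 cm apart with the white one in the middle.

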